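Count out six salvaged cells on the counting board

TASK

Count out six battery cells for the test box: slowly raise the channel end of the counting board until the channel is empty and all six pockets hold a cell, then lower the board flat and let go of it. Then take it by its other end and raise that, so that the two surplus cells roll back over the full pockets into the channel, and lower it gently flat on the cart again. Never let the board drop, keep all cells on it, and leave the other things on the cart where they lie.

Things in the scene. Friction and masses are not known exactly. Their poses are not given: they have to be found in the camera images.
- board: The counting board, loose on the cart: plywood, aluminium side and end walls (48 mm high) and middle divider; 148 mm wide (x), 174 mm long (y) without handles; 0.5 kg empty, 0.9 kg with its 8 cells. Origin: centre of its underside; x across the two lanes, y along them towards the channel end, z up. At yaw 0 the channel end is to the robot's left. Lanes a (x = -36 mm) and b (x = +36 mm) are 68 mm wide.
- channel (a point): Foot of the end wall's inner face in the channel, on the channel floor (board frame 0, +83, 6.5 mm). The channel is the end of both lanes from y = +83 to +7 mm; its floor rises 13 degrees from 6.5 mm at the wall to the 24 mm high deck at y = +7 mm. All 8 cells lie in it at the start; at a slow lift they begin to roll out at 13 degrees of tilt.
- landing (a point): Middle of the flat end landing at deck height (board frame 0, -72, 24 mm), y = -61 to -83 mm, where one surplus cell of each lane stops at the far end wall while the channel end is up. 26 degrees of tilt for a second is ample either way; tipped back the surplus begins to roll at 5 to 12 degrees. Cells in pockets stay. Lifted in a jerk, cells may crowd and hang in a pocket mouth: lower it nearly flat and lift again.
- channel_handle (a point): Middle of the handle at the channel end (board frame 0, +127, 43 mm): a round steel bar 10 mm thick, 90 mm long along board x, on two posts at its ends; 35 mm are free between bar and end wall, and the space under it is open. Lifting here turns the board about the bottom edge of the rubber foot under its other end (y = -87 mm, z = 0), which does not slip if the hand follows the arc.
- landing_handle (a point): Middle of the like handle at the other end, beside the landing (board frame 0, -127, 43 mm); same bar and clearances. Lifting here turns the board about the bottom edge of the foot under the channel end (y = +87 mm, z = 0). Above 40 degrees of tilt the lower handle would touch the cart.
- pocket_a1 (a point): Pocket 1 of lane a, nearest the channel, board y = -6 mm: the point where the centre of a cell lies when it sits in this pocket (15 mm above the board's underside). The pocket is 20 mm long (board y), 68 mm wide and 18 mm deep from the deck; a 2.5 mm rib stands between pockets.
- pocket_a2 (a point): Pocket 2 of lane a, the middle one, board y = -28.5 mm: the point where the centre of a cell lies when it sits in this pocket (15 mm above the board's underside). The pocket is 20 mm long (board y), 68 mm wide and 18 mm deep from the deck; a 2.5 mm rib stands between pockets.
- pocket_a3 (a point): Pocket 3 of lane a, nearest the landing, board y = -51 mm: the point where the centre of a cell lies when it sits in this pocket (15 mm above the board's underside). The pocket is 20 mm long (board y), 68 mm wide and 18 mm deep from the deck; a 2.5 mm rib stands between pockets.
- pocket_b1 (a point): Pocket 1 of lane b, nearest the channel, board y = -6 mm: the point where the centre of a cell lies when it sits in this pocket (15 mm above the board's underside). The pocket is 20 mm long (board y), 68 mm wide and 18 mm deep from the deck; a 2.5 mm rib stands between pockets.
- pocket_b2 (a point): Pocket 2 of lane b, the middle one, board y = -28.5 mm: the point where the centre of a cell lies when it sits in this pocket (15 mm above the board's underside). The pocket is 20 mm long (board y), 68 mm wide and 18 mm deep from the deck; a 2.5 mm rib stands between pockets.
- pocket_b3 (a point): Pocket 3 of lane b, nearest the landing, board y = -51 mm: the point where the centre of a cell lies when it sits in this pocket (15 mm above the board's underside). The pocket is 20 mm long (board y), 68 mm wide and 18 mm deep from the deck; a 2.5 mm rib stands between pockets.
- cell_a1: A salvaged cylindrical battery cell, 18 mm diameter, 65 mm long, 46 g, grey sleeve and bare steel ends; origin at its centre, its x along its length. At the start it lies across lane a in the channel with the three others of that lane; in a pocket its top is level with the deck.
- cell_a2: A salvaged cylindrical battery cell, 18 mm diameter, 65 mm long, 46 g, grey sleeve and bare steel ends; origin at its centre, its x along its length. At the start it lies across lane a in the channel with the three others of that lane; in a pocket its top is level with the deck.
- cell_a3: A salvaged cylindrical battery cell, 18 mm diameter, 65 mm long, 46 g, grey sleeve and bare steel ends; origin at its centre, its x along its length. At the start it lies across lane a in the channel with the three others of that lane; in a pocket its top is level with the deck.
- cell_a4: A salvaged cylindrical battery cell, 18 mm diameter, 65 mm long, 46 g, grey sleeve and bare steel ends; origin at its centre, its x along its length. At the start it lies across lane a in the channel with the three others of that lane; in a pocket its top is level with the deck.
- cell_b1: A salvaged cylindrical battery cell, 18 mm diameter, 65 mm long, 46 g, grey sleeve and bare steel ends; origin at its centre, its x along its length. At the start it lies across lane b in the channel with the three others of that lane; in a pocket its top is level with the deck.
- cell_b2: A salvaged cylindrical battery cell, 18 mm diameter, 65 mm long, 46 g, grey sleeve and bare steel ends; origin at its centre, its x along its length. At the start it lies across lane b in the channel with the three others of that lane; in a pocket its top is level with the deck.
- cell_b3: A salvaged cylindrical battery cell, 18 mm diameter, 65 mm long, 46 g, grey sleeve and bare steel ends; origin at its centre, its x along its length. At the start it lies across lane b in the channel with the three others of that lane; in a pocket its top is level with the deck.
- cell_b4: A salvaged cylindrical battery cell, 18 mm diameter, 65 mm long, 46 g, grey sleeve and bare steel ends; origin at its centre, its x along its length. At the start it lies across lane b in the channel with the three others of that lane; in a pocket its top is level with the deck.
- router: Bystander, loose: a blue plastic casing 125 x 180 x 28 mm to the right. Origin: its underside. Leave it where it lies.
- controller: Bystander, loose: an orange plastic game controller, about 100 x 150 x 55 mm, to the left. Origin: its underside. Leave it where it lies.
- heat_pipe: Bystander, loose: a bent copper pipe 145 mm long, 8 mm thick, with a copper plate and small fins 16 mm high, along the robot's side of the board. Origin: its underside. Leave it where it lies.
- tweezers: Bystander, loose: chrome-plated tweezers 130 mm long, 10 mm high, along the far side of the board. Origin: its underside. Leave it where it lies.
- pack_shell: Bystander, loose: an empty black plastic half shell of a battery pack, 205 x 46 x 17 mm, to the right. Origin: its underside. Leave it where it lies.

How it is judged (in metres and radians):
On the way, in this order (a step that is already met when the one before it is completed fails the run):
1. every pocket holds a cell and no cell is left in the channel (distance between any of cell_a1, cell_a2, cell_a3, cell_a4 and pocket_a1 below 0.006 m and distance between any of cell_a1, cell_a2, cell_a3, cell_a4 and pocket_a2 below 0.006 m and distance between any of cell_a1, cell_a2, cell_a3, cell_a4 and pocket_a3 below 0.006 m and distance between any of cell_b1, cell_b2, cell_b3, cell_b4 and pocket_b1 below 0.006 m and distance between any of cell_b1, cell_b2, cell_b3, cell_b4 and pocket_b2 below 0.006 m and distance between any of cell_b1, cell_b2, cell_b3, cell_b4 and pocket_b3 below 0.006 m and y of each of cell_a1, cell_a2, cell_a3, cell_a4, cell_b1, cell_b2, cell_b3, cell_b4 in the frame of board below 0.003 m), for 0.2 s.
2. the board stands flat on the cart, let go, with all pockets still full (angle between board's own z axis and vertical below 0.03 rad and height (world z) of board below 0.004 m and distance between any of cell_a1, cell_a2, cell_a3, cell_a4 and pocket_a1 below 0.006 m and distance between any of cell_a1, cell_a2, cell_a3, cell_a4 and pocket_a2 below 0.006 m and distance between any of cell_a1, cell_a2, cell_a3, cell_a4 and pocket_a3 below 0.006 m and distance between any of cell_b1, cell_b2, cell_b3, cell_b4 and pocket_b1 below 0.006 m and distance between any of cell_b1, cell_b2, cell_b3, cell_b4 and pocket_b2 below 0.006 m and distance between any of cell_b1, cell_b2, cell_b3, cell_b4 and pocket_b3 below 0.006 m and contact force between the fingers and board below 0.1 N), for 0.1 s.
3. the other (landing) end is raised, the channel end stays down (height (world z) of landing_handle above 0.055 m and height (world z) of channel_handle below 0.055 m).
4. the two surplus cells are back in the channel and all pockets are still full (distance between any of cell_a1, cell_a2, cell_a3, cell_a4 and pocket_a1 below 0.006 m and distance between any of cell_a1, cell_a2, cell_a3, cell_a4 and pocket_a2 below 0.006 m and distance between any of cell_a1, cell_a2, cell_a3, cell_a4 and pocket_a3 below 0.006 m and distance between any of cell_b1, cell_b2, cell_b3, cell_b4 and pocket_b1 below 0.006 m and distance between any of cell_b1, cell_b2, cell_b3, cell_b4 and pocket_b2 below 0.006 m and distance between any of cell_b1, cell_b2, cell_b3, cell_b4 and pocket_b3 below 0.006 m and ((y of cell_a1 in the frame of board between 0.03 and 0.085 m and z of cell_a1 in the frame of board below 0.04 m) or z of cell_a1 in the frame of board below 0.0185 m) and ((y of cell_a2 in the frame of board between 0.03 and 0.085 m and z of cell_a2 in the frame of board below 0.04 m) or z of cell_a2 in the frame of board below 0.0185 m) and ((y of cell_a3 in the frame of board between 0.03 and 0.085 m and z of cell_a3 in the frame of board below 0.04 m) or z of cell_a3 in the frame of board below 0.0185 m) and ((y of cell_a4 in the frame of board between 0.03 and 0.085 m and z of cell_a4 in the frame of board below 0.04 m) or z of cell_a4 in the frame of board below 0.0185 m) and ((y of cell_b1 in the frame of board between 0.03 and 0.085 m and z of cell_b1 in the frame of board below 0.04 m) or z of cell_b1 in the frame of board below 0.0185 m) and ((y of cell_b2 in the frame of board between 0.03 and 0.085 m and z of cell_b2 in the frame of board below 0.04 m) or z of cell_b2 in the frame of board below 0.0185 m) and ((y of cell_b3 in the frame of board between 0.03 and 0.085 m and z of cell_b3 in the frame of board below 0.04 m) or z of cell_b3 in the frame of board below 0.0185 m) and ((y of cell_b4 in the frame of board between 0.03 and 0.085 m and z of cell_b4 in the frame of board below 0.04 m) or z of cell_b4 in the frame of board below 0.0185 m)), for 0.1 s.
At the end, for the whole second after the job is handed in: The board stands flat on the cart (tilt under 0.03 rad, underside within 4 mm of the cart top) and at rest; each of the six pockets holds a cell (cell centre within 6 mm of the pocket point); the two other cells lie in the channel, one in each lane (board y between 30 and 85 mm); all cells at rest (all of step 4 and angle between board's own z axis and vertical below 0.03 rad and height (world z) of board below 0.004 m and linear speed of each of cell_a1, cell_a2, cell_a3, cell_a4, cell_b1, cell_b2, cell_b3, cell_b4 below 0.02 m/s and linear speed of board below 0.01 m/s); the robot touches nothing.
It fails at once if the board is dropped or slammed (it turns faster than 2.5 rad/s) (angular speed of board above 2.5 rad/s).
It fails at once if a cell leaves the board ((z of cell_a1 in the frame of board above 0.065 m or z of cell_a1 in the frame of board below 0 m) or (z of cell_a2 in the frame of board above 0.065 m or z of cell_a2 in the frame of board below 0 m) or (z of cell_a3 in the frame of board above 0.065 m or z of cell_a3 in the frame of board below 0 m) or (z of cell_a4 in the frame of board above 0.065 m or z of cell_a4 in the frame of board below 0 m) or (z of cell_b1 in the frame of board above 0.065 m or z of cell_b1 in the frame of board below 0 m) or (z of cell_b2 in the frame of board above 0.065 m or z of cell_b2 in the frame of board below 0 m) or (z of cell_b3 in the frame of board above 0.065 m or z of cell_b3 in the frame of board below 0 m) or (z of cell_b4 in the frame of board above 0.065 m or z of cell_b4 in the frame of board below 0 m)).
It fails at once if a bystander (router casing, controller, heat pipe, tweezers or pack shell) is moved more than 20 mm (distance of any of router, controller, heat_pipe, tweezers, pack_shell from where it was at the start of the episode above 0.02 m).
It also fails if it takes over 64 s, if anything falls off the work surface, if the arm or the gripper's body presses on something with over 40 N, if the wrist force passes 120 N, or if a joint passes its speed limit or range.

ROBOT

A 6-joint arm with a two-finger parallel gripper is mounted at the origin on the work surface. World frame = base frame: x ahead of the robot, y to its left, z up, the work surface at z = 0. Lengths are in m, angles in degrees, forces in N, time in s.
With the tool pointing down it reaches from about 0.35 to 0.875 m from the base axis. Payload 4.2 kg.
Tool frame: the origin (TCP) lies where the fingers leave the gripper's body, on its centre line; the fingertips stand 70 mm ahead of it and the grasp point (between the pads) lies 51 mm ahead of it; z points along the fingers, y is the direction in which the jaws open and shut (so a half turn about z gives the same grasp; the last joint's range is limited). The gripper opens to 87 mm and grips with 3 to 60 N. Pads are 19 mm wide; open, the fingers measure 117 mm over their backs; the gripper's body (75 mm by 190 mm) begins 51 mm behind the grasp point.
Start: joints at [84.546, 22.042, 0.453, 0, -68.411, -14.817], TCP at [0.217, 0.586, 0.292] pointing down, gripper open.
Joint ranges: [-179.83, 179.83], [-69.29, 118.12], [-61.27, 80.66], [-181.25, 117.63], [-171.15, -9.14], [-177.46, 177.46]. Speed limits (degrees/s): [159.86, 159.86, 180, 180, 180, 180].

INTERFACE

Orientations are given as a 3x3 rotation matrix whose columns are the frame's x, y, z axes.
In Python, from station import sense, capture, camera_model, finish_job gives the robot as it stands.
- The arm moves only by the shell command python3 -m inch 'ROWS'. ROWS is JSON, a list of rows, each an object with "hand": the closure, from 0 (fully open) to 1 (shut); "slide": the shift along the world's x, y, z in cm, a list of three; "yaw": the turn about the world's z in rad. A call has 1 to 10 rows; each row is the pose to reach, as a shift and turn from the pose commanded when the call began; what a row does not reach only later rows make up. A row lasts 1/8 s, in which the tool goes at most 62.5 mm and 10.7 degrees, less where a joint would pass 70% of its speed; a pose out of reach is approached as far as the arm can. A call with a gripper value outside its range is refused whole. The fingers move at their own pace and stop on an object; the grip force is fixed at half the most. Time passes only in rows, so rows that repeat a pose let the fingers close. It gives the time, the measured TCP pose, the force and the opening at its end, in the units of the state.
- sense(): the state, without advancing time (a new reading comes with each control period).
- capture(name): name is "side" or "top" or "wrist"; returns the picture (384x512x3 uint8, blue, green, red); there is no depth.
- camera_model(name): a dict with "mtx" (3x3 intrinsics, pixels), "k1" (the pictures are not rectified: a ray, as slopes to the right and down, at radius r is drawn at 1 + k1 r^2 times it, then the intrinsics apply), "xyz" and "orientation" of the camera in the world; the wrist camera has in their place "tool_from_camera" (4x4, takes a point from camera to tool coordinates, whose origin is the TCP and whose axes are the flange's). Camera axes: x right, y up, looking along -z (the intrinsics and any distortion apply to the point x, -y, -z); pixel columns grow to the right and rows downward; lengths in m; the calibration is good to about 2 mm. A picture is of the moment at which its call begins: read the wrist's pose just before it. camera_model takes no time and is no camera call.
- finish_job(): hands the job in, once; it reports no verdict.
The state is a dict: "time_s": time; "joints": joint angles; "joint_velocities": joint speeds; "effort": joint torques, N m; "tcp_pos": TCP position; "ee_rot": TCP orientation; "wrist_force": force on the tool from outside, world axes, zero at the start; "moment": the same for the moment, N m; "gripper_width": opening from 0.0 (shut) to 1.0 (fully open).
Only numpy, scipy, OpenCV 4.12 (cv2) and the standard library are available. Lean on these libraries where they do the work, as an engineer would, in place of code of your own. Each camera call takes 0.05 s, during which the arm holds its last target. There are 200 camera calls.

## Working session

There is one attempt and no reset: what is moved stays moved. The work goes in short steps, Python scripts to look and compute and a shell command to move; the robot and the scene stay as the last step left them, time stands still between calls to the robot, and variables do not carry over. Pictures are saved under pics/ and viewed, about 8 in all and at most 12, crops included, and the job is handed in when it is done.

```bash
mkdir -p pics; ls; python3 - <<'E'
from station import *
import cv2
s=sense();print({k:s[k] for k in('time_s','tcp_pos','ee_rot','gripper_width','wrist_force')})
for n in('top','side'):
    cv2.imwrite(f'pics/{n}0.png',capture(n));print(camera_model(n))
print(camera_model('wrist'))
E
```

```text
pics
{'time_s': 0.0, 'tcp_pos': array([0.2163388 , 0.58588649, 0.29118816]), 'ee_rot': array([[ 9.38005581e-01, -3.46619494e-01, -6.75751527e-04],
       [-3.46620147e-01, -9.38003417e-01, -2.01600432e-03],
       [ 6.49291562e-05,  2.12525240e-03, -9.99997740e-01]]), 'gripper_width': 1.0020703109449312, 'wrist_force': array([-0.64317875,  0.40906069,  0.14498275])}
{'mtx': array([[422.2959911,   0.       , 261.4536459],
       [  0.       , 422.2959911, 188.7553275],
       [  0.       ,   0.       ,   1.       ]]), 'k1': -0.16093376127875686, 'xyz': array([ 0.42866591, -0.07264215,  1.37831897]), 'orientation': array([[ 0.01052943,  0.99692384, -0.07766589],
       [-0.99968006,  0.00870848, -0.0237475 ],
       [-0.0229981 ,  0.07789109,  0.99669658]])}
{'mtx': array([[358.3131674 ,   0.        , 256.41931604],
       [  0.        , 358.3131674 , 192.99876721],
       [  0.        ,   0.        ,   1.        ]]), 'k1': 0.0027182727109945353, 'xyz': array([0.15840038, 0.54595687, 0.88521333]), 'orientation': array([[-0.82229373,  0.44302208, -0.35716167],
       [-0.56880301, -0.62089154,  0.53940415],
       [ 0.01720929,  0.64670328,  0.76254751]])}
{'mtx': array([[291.66068716,   0.        , 256.11648291],
       [  0.        , 291.66068716, 189.95461268],
       [  0.        ,   0.        ,   1.        ]]), 'k1': -0.06056135097884603, 'tool_from_camera': array([[-1.90768449e-04,  9.64264008e-01,  2.64943176e-01,
         7.23278708e-02],
       [ 9.99998741e-01,  6.01237911e-04, -1.46817848e-03,
         8.00445310e-04],
       [-1.57500554e-03,  2.64942563e-01, -9.64262909e-01,
        -9.14122355e-02],
       [ 0.00000000e+00,  0.00000000e+00,  0.00000000e+00,
         1.00000000e+00]])}
```

View pics/top0.png

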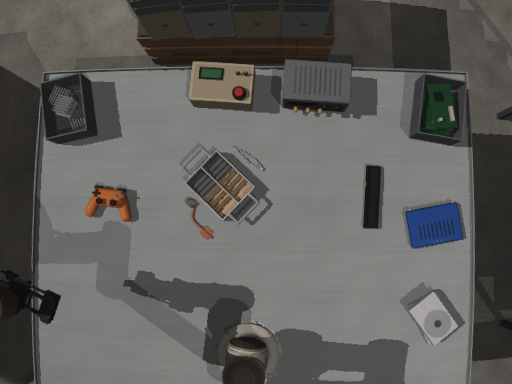

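View pics/side0.png

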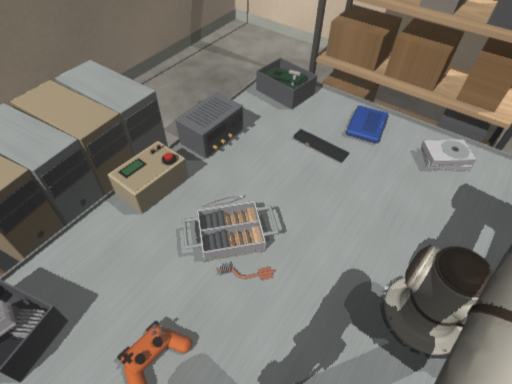

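The top view shows the board at about (224,187), with its channel end and grey cells to the upper left. The channel handle is near (193,157) and the landing handle near (257,210). The heat pipe is at (200,218) and the tweezers at (250,158). Next I'll measure the handles in an enlarged crop.

```bash
cat > h.py <<'E'
import numpy as np,cv2
from station import *
def pose(n):
    c=camera_model(n)
    if n=='wrist':
        s=sense();T=np.eye(4);T[:3,:3]=s['ee_rot'];T[:3,3]=s['tcp_pos'];T=T@c['tool_from_camera']
        return c,T[:3,:3],T[:3,3]
    return c,c['orientation'],c['xyz']
def ray(P,uv,z):
    c,R,o=P;k=c['k1']
    p=np.array([(uv[0]-c['mtx'][0,2])/c['mtx'][0,0],(uv[1]-c['mtx'][1,2])/c['mtx'][1,1]])
    p=cv2.undistortPoints(np.array([[uv]],float),c['mtx'],np.array([k,0,0,0.]))[0,0]
    d=R@np.array([p[0],-p[1],-1]);return o+d*(z-o[2])/d[2]
def proj(P,X):
    c,R,o=P;q=R.T@(np.array(X)-o);p=np.array([q[0],-q[1]])/-q[2];p=p*(1+c['k1']*(p@p))
    return p*c['mtx'][0,0]+c['mtx'][:2,2]
E
python3 - <<'E'
from h import *
P=pose('top');im=cv2.imread('pics/top0.png')
cv2.imwrite('pics/topz.png',cv2.resize(im[130:240,165:285],None,fx=5,fy=5,interpolation=cv2.INTER_CUBIC))
a=ray(P,(193,157),.043);b=ray(P,(257,210),.043);print(a,b,a-b,np.linalg.norm(a-b))
E
```

```text
[0.63335744 0.18073943 0.043     ] [ 0.46521416 -0.02744971  0.043     ] [0.16814328 0.20818914 0.        ] 0.26760956796302454
```

View pics/topz.png

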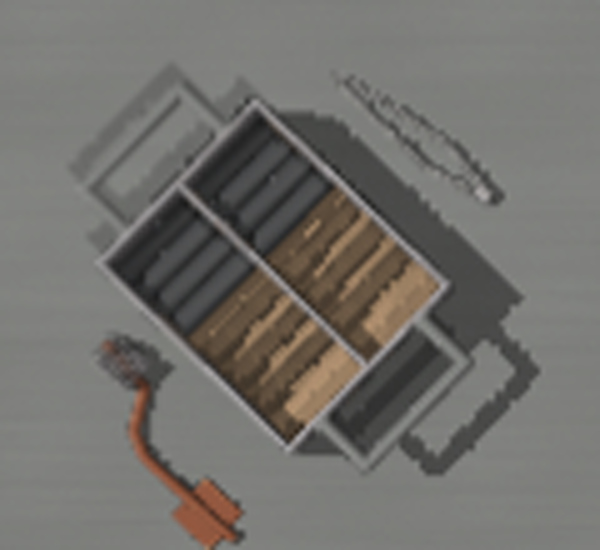

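```bash
python3 - <<'E'
from h import *
P=pose('top')
f=lambda u,v,z:ray(P,(165+(u+.5)/5-.5,130+(v+.5)/5-.5),z)
C=[f(*p,.048) for p in((255,98),(103,262),(290,450),(445,285))]
for c in C:print(c)
m=sum(C)/4;y=(C[0]+C[1]-C[2]-C[3]);x=C[0]+C[3]-C[1]-C[2]
print('centre',m,'yaw y',np.degrees(np.arctan2(-y[0],y[1])),'x',np.degrees(np.arctan2(x[1],x[0])),np.linalg.norm(y)/2,np.linalg.norm(x)/2)
ch=f(125,118,.043);la=f(414,415,.043);print(ch,la,np.linalg.norm(ch-la),(ch+la)/2,np.degrees(np.arctan2(-(ch-la)[0],(ch-la)[1])))
u=(y/np.linalg.norm(y));print('pred handles',m+.127*u,m-.127*u,m-.087*u)
s=sense();R=s['ee_rot'];print('jaw dir',np.degrees(np.arctan2(R[1,1],R[0,1])))
E
```

```text
[0.65811204 0.10728553 0.048     ]
[0.55184816 0.20297065 0.048     ]
[0.43360858 0.08069029 0.048     ]
[ 0.53895038 -0.01602335  0.048     ]
centre [0.54562979 0.09373078 0.048     ] yaw y -44.02877330880004 x -42.27812909929668 0.17078745638829468 0.14299847247468941
[0.64571474 0.19219014 0.043     ] [0.45667906 0.00284105 0.043     ] 0.2675585250343286 [0.5511969  0.09751559 0.043     ] -44.95254357803336
pred handles [0.63389727 0.18504262 0.048     ] [0.45736231 0.00241894 0.048     ] [0.48516309 0.03117858 0.048     ]
jaw dir -110.27827890007498
```

```bash
python3 -m inch '[{"hand":0.3,"slide":[5,-4.7,0],"yaw":-0.05},{"hand":0.68,"slide":[10,-9.3,0],"yaw":-0.1},{"hand":0.68,"slide":[14,-13,0],"yaw":-0.15},{"hand":0.68,"slide":[18,-17,0],"yaw":-0.2},{"hand":0.68,"slide":[22,-21,0],"yaw":-0.25},{"hand":0.68,"slide":[26,-25,0],"yaw":-0.3},{"hand":0.68,"slide":[30,-29,0],"yaw":-0.35},{"hand":0.68,"slide":[34,-33,-1],"yaw":-0.4},{"hand":0.68,"slide":[38,-36.5,-3],"yaw":-0.405},{"hand":0.68,"slide":[42,-39.5,-5],"yaw":-0.405}]' && python3 -m inch '[{"hand":0.68,"slide":[0,0,0],"yaw":0},{"hand":0.68,"slide":[0,0,0],"yaw":0}]'
python3 - <<'E'
from h import *
P=pose('wrist');s=sense();im=capture('wrist');cv2.imwrite('pics/w1.png',im)
np.savez('w1.npz',R=P[1],o=P[2]);print(s['tcp_pos'],s['ee_rot'][:,1],s['gripper_width'])
print(proj(P,[.641,.19,.043]),P[2])
E
```

```text
time_s: 1.35
tcp_pos: [0.6375, 0.1897, 0.2414]
ee_rot: [[0.725, -0.689, -0.0], [-0.689, -0.725, -0.0], [-0.0, 0.0, -1.0]]
wrist_force: [0.3, 1.0, 1.0]
gripper_width: 0.318
time_s: 1.6
tcp_pos: [0.6363, 0.1912, 0.2418]
ee_rot: [[0.725, -0.688, -0.001], [-0.688, -0.725, -0.001], [-0.0, 0.001, -1.0]]
wrist_force: [-0.1, 0.0, 0.7]
gripper_width: 0.313
[0.63630121 0.19122564 0.24175965] [-0.68828885 -0.72543598  0.00105088] 0.3128511433225659
[252.47251778 179.37291088] [0.6885946  0.14075307 0.33314628]
```

View pics/w1.png

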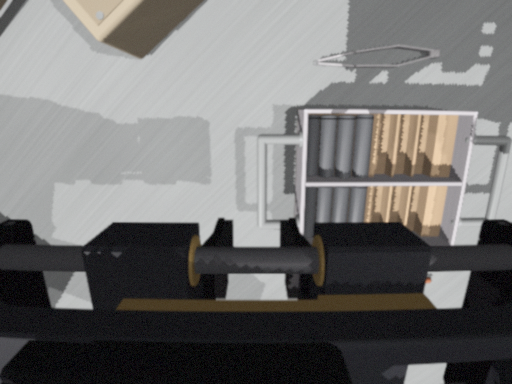

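Wrist view: the channel bar runs vertically from (262,138) to (262,224), and the landing bar is at the right edge, about (498,180). The board is nearly aligned with the jaws, and the tweezers are clear at the top.

```bash
python3 - <<'E'
from h import *
d=np.load('w1.npz');P=(camera_model('wrist'),d['R'],d['o'])
r=lambda *p:ray(P,p,.043)
a,b=r(262.5,138),r(262,224);m=(a+b)/2;print(a,b,np.linalg.norm(a-b),m,np.degrees(np.arctan2((a-b)[1],(a-b)[0])))
e,g=r(504,142),r(493.5,220);n=(e+g)/2;print(e,g,n,np.linalg.norm(m-n),np.degrees(np.arctan2((m-n)[0],(m-n)[1])),np.degrees(np.arctan2((e-g)[1],(e-g)[0])))
s=sense();g0=s['tcp_pos']+.051*s['ee_rot'][:,2];print('grasp',g0,'delta cm',100*(m-g0))
# refine along bar normal from image columns
im=cv2.imread('pics/w1.png',0);print(im[170,250:275],im[200,250:275])
E
```

```text
[0.66447832 0.15391053 0.043     ] [0.59866617 0.21639629 0.043     ] 0.09075081115583834 [0.63157224 0.18515341 0.043     ] -43.51482169718487
[ 0.49028117 -0.02731604  0.043     ] [0.42266988 0.02702295 0.043     ] [ 4.56475525e-01 -1.46546864e-04  4.30000000e-02] 0.2549410402674591 43.37832406872003 -38.78873102888508
grasp [0.63613404 0.19181152 0.191518  ] delta cm [ -0.45618015  -0.66581091 -14.85179958]
[194 196 197 195 196 193 186 179 184 197 203 201 196 189 170 147 149 176
 192 195 197 191 181 173 168] [198 196 195 196 196 196 190 181 186 201 209 204 193 186 166 147 157 183
 193 194 191 188 177 171 170]
```

```bash
python3 -m inch '[{"hand":0.68,"slide":[-0.5,-0.7,0],"yaw":0},{"hand":0.68,"slide":[-0.5,-0.7,-4],"yaw":0},{"hand":0.68,"slide":[-0.5,-0.7,-8],"yaw":0},{"hand":0.68,"slide":[-0.5,-0.7,-11],"yaw":0},{"hand":0.68,"slide":[-0.5,-0.7,-13.5],"yaw":0},{"hand":0.68,"slide":[-0.5,-0.7,-14.8],"yaw":0},{"hand":0.68,"slide":[-0.5,-0.7,-14.8],"yaw":0},{"hand":0.68,"slide":[-0.5,-0.7,-14.8],"yaw":0}]'
python3 - <<'E'
from h import *
im=capture('wrist');cv2.imwrite('pics/w2.png',im)
E
```

```text
time_s: 2.65
tcp_pos: [0.6321, 0.1848, 0.0957]
ee_rot: [[0.726, -0.688, 0.002], [-0.688, -0.726, 0.001], [0.001, -0.002, -1.0]]
wrist_force: [0.2, 0.8, 0.3]
gripper_width: 0.322
```

View pics/w2.png

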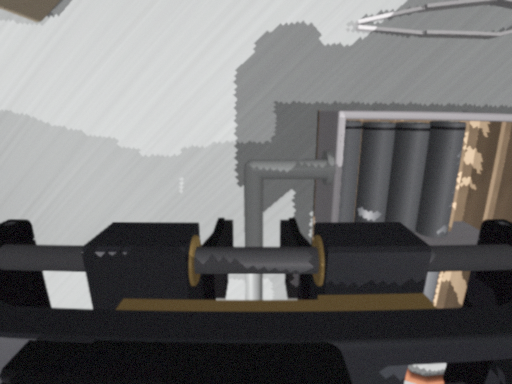

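The bar, at about column 255, lies between the two fingers (columns 225 and 290). Now close.

```bash
python3 -m inch '[{"hand":0.9,"slide":[0,0,0],"yaw":0},{"hand":1,"slide":[0,0,0],"yaw":0},{"hand":1,"slide":[0,0,0],"yaw":0},{"hand":1,"slide":[0,0,0],"yaw":0}]'
python3 - <<'E'
import numpy as np
u=np.array([.688,.726]);r=np.hypot(21.4,4.3);a0=np.arctan2(4.3,21.4)
for t in range(0,33,1):
    a=a0+np.radians(t);h=r*np.cos(a)-21.4;print(t,np.round([*(u*h),r*np.sin(a)-4.3],2))
E
```

```text
time_s: 3.2
tcp_pos: [0.6325, 0.185, 0.0948]
ee_rot: [[0.726, -0.688, 0.003], [-0.688, -0.726, 0.001], [0.001, -0.003, -1.0]]
wrist_force: [2.5, 1.6, 0.7]
gripper_width: 0.104
0 [0. 0. 0.]
1 [-0.05 -0.06  0.37]
2 [-0.11 -0.12  0.74]
3 [-0.18 -0.18  1.11]
4 [-0.24 -0.26  1.48]
5 [-0.31 -0.33  1.85]
6 [-0.39 -0.41  2.21]
7 [-0.47 -0.5   2.58]
8 [-0.56 -0.59  2.94]
9 [-0.64 -0.68  3.29]
10 [-0.74 -0.78  3.65]
11 [-0.83 -0.88  4.  ]
12 [-0.94 -0.99  4.36]
13 [-1.04 -1.1   4.7 ]
14 [-1.15 -1.22  5.05]
15 [-1.27 -1.34  5.39]
16 [-1.39 -1.46  5.73]
17 [-1.51 -1.59  6.07]
18 [-1.63 -1.73  6.4 ]
19 [-1.77 -1.86  6.73]
20 [-1.9  -2.    7.06]
21 [-2.04 -2.15  7.38]
22 [-2.18 -2.3   7.7 ]
23 [-2.33 -2.45  8.02]
24 [-2.48 -2.61  8.33]
25 [-2.63 -2.77  8.64]
26 [-2.79 -2.94  8.95]
27 [-2.95 -3.11  9.25]
28 [-3.11 -3.28  9.54]
29 [-3.28 -3.46  9.84]
30 [-3.45 -3.64 10.12]
31 [-3.63 -3.83 10.41]
32 [-3.8  -4.02 10.69]
```

```bash
python3 -m inch '[{"hand":1,"slide":[-0.03,-0.03,0.18],"yaw":0},{"hand":1,"slide":[-0.09,-0.09,0.55],"yaw":0},{"hand":1,"slide":[-0.15,-0.15,0.92],"yaw":0},{"hand":1,"slide":[-0.21,-0.22,1.3],"yaw":0},{"hand":1,"slide":[-0.28,-0.3,1.66],"yaw":0},{"hand":1,"slide":[-0.35,-0.37,2.03],"yaw":0},{"hand":1,"slide":[-0.43,-0.45,2.4],"yaw":0},{"hand":1,"slide":[-0.51,-0.54,2.76],"yaw":0},{"hand":1,"slide":[-0.6,-0.63,3.11],"yaw":0},{"hand":1,"slide":[-0.64,-0.68,3.29],"yaw":0}]'
```

```text
time_s: 4.45
tcp_pos: [0.625, 0.1773, 0.1273]
ee_rot: [[0.726, -0.688, -0.0], [-0.688, -0.726, -0.0], [-0.0, 0.0, -1.0]]
wrist_force: [-0.5, -0.6, -5.0]
gripper_width: 0.102
```

```bash
python3 -m inch '[{"hand":1,"slide":[-0.05,-0.05,0.18],"yaw":0},{"hand":1,"slide":[-0.1,-0.1,0.36],"yaw":0},{"hand":1,"slide":[-0.15,-0.15,0.54],"yaw":0},{"hand":1,"slide":[-0.19,-0.2,0.71],"yaw":0},{"hand":1,"slide":[-0.25,-0.26,0.89],"yaw":0},{"hand":1,"slide":[-0.3,-0.31,1.07],"yaw":0},{"hand":1,"slide":[-0.35,-0.36,1.24],"yaw":0},{"hand":1,"slide":[-0.4,-0.42,1.41],"yaw":0},{"hand":1,"slide":[-0.45,-0.48,1.59],"yaw":0},{"hand":1,"slide":[-0.51,-0.54,1.76],"yaw":0}]' && python3 -m inch '[{"hand":1,"slide":[-0.06,-0.06,0.17],"yaw":0},{"hand":1,"slide":[-0.12,-0.12,0.34],"yaw":0},{"hand":1,"slide":[-0.18,-0.18,0.51],"yaw":0},{"hand":1,"slide":[-0.24,-0.24,0.68],"yaw":0},{"hand":1,"slide":[-0.3,-0.3,0.85],"yaw":0},{"hand":1,"slide":[-0.36,-0.37,1.02],"yaw":0},{"hand":1,"slide":[-0.42,-0.44,1.19],"yaw":0},{"hand":1,"slide":[-0.48,-0.51,1.35],"yaw":0},{"hand":1,"slide":[-0.55,-0.57,1.52],"yaw":0},{"hand":1,"slide":[-0.62,-0.64,1.68],"yaw":0}]'
```

```text
time_s: 5.7
tcp_pos: [0.6201, 0.1721, 0.1449]
ee_rot: [[0.726, -0.688, 0.0], [-0.688, -0.726, 0.0], [0.0, -0.0, -1.0]]
wrist_force: [-0.4, 0.1, -4.4]
gripper_width: 0.105
time_s: 6.95
tcp_pos: [0.6141, 0.1658, 0.162]
ee_rot: [[0.726, -0.688, 0.001], [-0.688, -0.726, 0.0], [0.0, -0.001, -1.0]]
wrist_force: [1.1, 1.2, -2.9]
gripper_width: 0.104
```

```bash
python3 -m inch '[{"hand":1,"slide":[-0.07,-0.07,0.17],"yaw":0},{"hand":1,"slide":[-0.13,-0.14,0.33],"yaw":0},{"hand":1,"slide":[-0.2,-0.21,0.49],"yaw":0},{"hand":1,"slide":[-0.27,-0.29,0.65],"yaw":0},{"hand":1,"slide":[-0.34,-0.36,0.81],"yaw":0},{"hand":1,"slide":[-0.41,-0.44,0.97],"yaw":0},{"hand":1,"slide":[-0.48,-0.51,1.13],"yaw":0},{"hand":1,"slide":[-0.56,-0.59,1.29],"yaw":0},{"hand":1,"slide":[-0.63,-0.67,1.45],"yaw":0},{"hand":1,"slide":[-0.71,-0.75,1.6],"yaw":0}]' && python3 -m inch '[{"hand":1,"slide":[-0.11,-0.11,0.22],"yaw":0},{"hand":1,"slide":[-0.23,-0.24,0.46],"yaw":0},{"hand":1,"slide":[-0.39,-0.42,0.77],"yaw":0},{"hand":1,"slide":[-0.55,-0.58,1.06],"yaw":0},{"hand":1,"slide":[-0.63,-0.67,1.21],"yaw":0},{"hand":1,"slide":[-0.63,-0.67,1.21],"yaw":0},{"hand":1,"slide":[-0.63,-0.67,1.21],"yaw":0},{"hand":1,"slide":[-0.63,-0.67,1.21],"yaw":0},{"hand":1,"slide":[-0.63,-0.67,1.21],"yaw":0},{"hand":1,"slide":[-0.63,-0.67,1.21],"yaw":0}]'
python3 - <<'E'
from h import *
a=capture('top')[120:250,160:290];b=capture('side')[160:300,150:310]
a=cv2.resize(a,(520,520),interpolation=3);cv2.imwrite('pics/up1.png',cv2.resize(b,None,fx=4,fy=4,interpolation=3));cv2.imwrite('pics/up1t.png',a)
E
```

```text
time_s: 8.2
tcp_pos: [0.607, 0.1584, 0.178]
ee_rot: [[0.726, -0.688, 0.001], [-0.688, -0.726, 0.0], [0.0, -0.001, -1.0]]
wrist_force: [2.5, 1.6, -1.5]
gripper_width: 0.099
time_s: 9.45
tcp_pos: [0.6009, 0.1519, 0.1899]
ee_rot: [[0.726, -0.688, 0.001], [-0.688, -0.726, 0.001], [0.001, -0.001, -1.0]]
wrist_force: [3.3, 4.1, 2.0]
gripper_width: 0.104
```

View pics/up1.png

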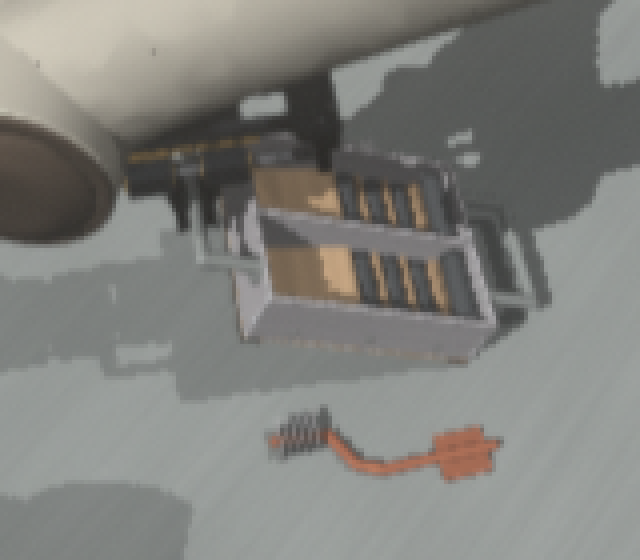

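The side crop shows both channels empty. In each lane there are three cells in pockets and one on the landing, against the far wall. Now I'll lower it along the same arc.

```bash
python3 -m inch '[{"hand":1,"slide":[0.16,0.17,-0.29],"yaw":0},{"hand":1,"slide":[0.32,0.34,-0.59],"yaw":0},{"hand":1,"slide":[0.48,0.51,-0.9],"yaw":0},{"hand":1,"slide":[0.63,0.67,-1.21],"yaw":0},{"hand":1,"slide":[0.78,0.83,-1.52],"yaw":0},{"hand":1,"slide":[0.93,0.98,-1.84],"yaw":0},{"hand":1,"slide":[1.07,1.13,-2.16],"yaw":0},{"hand":1,"slide":[1.21,1.28,-2.48],"yaw":0},{"hand":1,"slide":[1.34,1.42,-2.81],"yaw":0},{"hand":1,"slide":[1.48,1.55,-3.14],"yaw":0}]' && python3 -m inch '[{"hand":1,"slide":[0.12,0.14,-0.33],"yaw":0},{"hand":1,"slide":[0.24,0.27,-0.67],"yaw":0},{"hand":1,"slide":[0.36,0.39,-1.01],"yaw":0},{"hand":1,"slide":[0.48,0.51,-1.35],"yaw":0},{"hand":1,"slide":[0.59,0.63,-1.7],"yaw":0},{"hand":1,"slide":[0.69,0.74,-2.04],"yaw":0},{"hand":1,"slide":[0.8,0.85,-2.4],"yaw":0},{"hand":1,"slide":[0.89,0.95,-2.75],"yaw":0},{"hand":1,"slide":[0.99,1.05,-3.11],"yaw":0},{"hand":1,"slide":[1.07,1.14,-3.46],"yaw":0}]' && python3 -m inch '[{"hand":1,"slide":[0.09,0.09,-0.36],"yaw":0},{"hand":1,"slide":[0.17,0.18,-0.73],"yaw":0},{"hand":1,"slide":[0.25,0.26,-1.09],"yaw":0},{"hand":1,"slide":[0.32,0.33,-1.46],"yaw":0},{"hand":1,"slide":[0.38,0.41,-1.83],"yaw":0},{"hand":1,"slide":[0.45,0.47,-2.2],"yaw":0},{"hand":1,"slide":[0.49,0.51,-2.45],"yaw":0},{"hand":1,"slide":[0.52,0.55,-2.65],"yaw":0},{"hand":1,"slide":[0.54,0.57,-2.8],"yaw":0},{"hand":1,"slide":[0.55,0.58,-2.88],"yaw":0}]'
```

```text
time_s: 10.8
tcp_pos: [0.6155, 0.1671, 0.1581]
ee_rot: [[0.726, -0.688, -0.0], [-0.688, -0.726, -0.001], [0.0, 0.0, -1.0]]
wrist_force: [3.1, 2.6, 1.3]
gripper_width: 0.102
time_s: 12.05
tcp_pos: [0.6257, 0.1782, 0.1232]
ee_rot: [[0.726, -0.688, -0.001], [-0.688, -0.726, -0.0], [-0.0, 0.001, -1.0]]
wrist_force: [3.2, 1.8, 1.6]
gripper_width: 0.101
time_s: 13.3
tcp_pos: [0.6309, 0.1837, 0.0953]
ee_rot: [[0.726, -0.688, -0.002], [-0.688, -0.726, -0.001], [-0.0, 0.002, -1.0]]
wrist_force: [-2.8, -1.9, 5.3]
gripper_width: 0.102
```

```bash
python3 -m inch '[{"hand":1,"slide":[0.01,0.01,-0.06],"yaw":0},{"hand":1,"slide":[0.01,0.01,-0.06],"yaw":0},{"hand":1,"slide":[0.01,0.01,-0.06],"yaw":0}]'
python3 - <<'E'
from h import *
b=capture('side')[160:300,150:310]
cv2.imwrite('pics/dn1.png',cv2.resize(b,None,fx=4,fy=4,interpolation=3))
E
```

```text
time_s: 13.68
tcp_pos: [0.6309, 0.1837, 0.0953]
ee_rot: [[0.726, -0.688, -0.001], [-0.688, -0.726, -0.001], [-0.0, 0.002, -1.0]]
wrist_force: [-3.8, -0.9, 4.5]
gripper_width: 0.103
```

View pics/dn1.png

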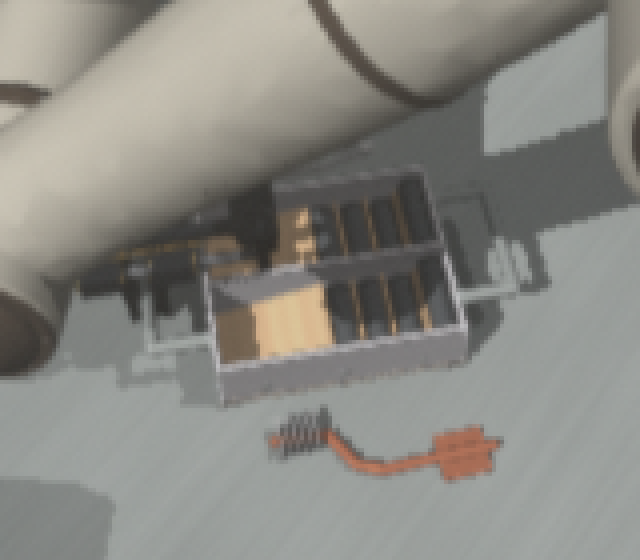

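The board is flat, with four cells per lane still at the pocket/landing end. Now I'll release, rise, and go over to the landing handle.

```bash
python3 -m inch '[{"hand":0.9,"slide":[0,0,0],"yaw":0},{"hand":0.68,"slide":[0,0,0],"yaw":0},{"hand":0.68,"slide":[0,0,0],"yaw":0},{"hand":0.68,"slide":[0,0,0],"yaw":0},{"hand":0.68,"slide":[0,0,1],"yaw":0},{"hand":0.68,"slide":[0,0,4],"yaw":0},{"hand":0.68,"slide":[0,0,8],"yaw":0},{"hand":0.68,"slide":[0,0,12],"yaw":0},{"hand":0.68,"slide":[0,0,14],"yaw":0},{"hand":0.68,"slide":[0,0,14],"yaw":0}]' && python3 -m inch '[{"hand":0.68,"slide":[-2,-2.2,0],"yaw":0},{"hand":0.68,"slide":[-5,-5.3,0],"yaw":0},{"hand":0.68,"slide":[-8,-8.4,0],"yaw":0},{"hand":0.68,"slide":[-11,-11.6,0],"yaw":0},{"hand":0.68,"slide":[-14,-14.8,0],"yaw":0},{"hand":0.68,"slide":[-16.5,-17.4,0],"yaw":0},{"hand":0.68,"slide":[-17.5,-18.5,0],"yaw":0},{"hand":0.68,"slide":[-17.5,-18.5,0],"yaw":0},{"hand":0.68,"slide":[-17.5,-18.5,0],"yaw":0}]'
python3 - <<'E'
from h import *
P=pose('wrist');s=sense();im=capture('wrist');cv2.imwrite('pics/w3.png',im)
np.savez('w3.npz',R=P[1],o=P[2]);print(s['tcp_pos'],s['ee_rot'][:,1],s['gripper_width'],s['joints'])
E
```

```text
time_s: 14.98
tcp_pos: [0.6323, 0.1847, 0.2371]
ee_rot: [[0.726, -0.688, 0.005], [-0.688, -0.726, 0.003], [0.002, -0.005, -1.0]]
wrist_force: [0.2, -0.7, 0.1]
gripper_width: 0.321
time_s: 16.1
tcp_pos: [0.4575, -0.0001, 0.2341]
ee_rot: [[0.726, -0.688, 0.0], [-0.688, -0.726, 0.0], [0.0, -0.0, -1.0]]
wrist_force: [1.0, 0.5, -0.6]
gripper_width: 0.319
[ 4.57468959e-01 -9.79444539e-05  2.34134847e-01] [-6.87661062e-01 -7.26031786e-01 -3.30267885e-04] 0.31915418301178367 [ 2.04375858e+01  8.88192584e+00 -2.71053693e+01  1.01464132e-02
 -5.39876067e+01  2.61111987e+01]
```

View pics/w3.png

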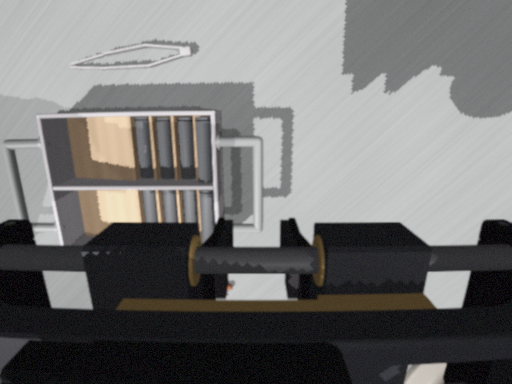

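The landing bar is vertical near column 259, rows 142–230. All eight cells are still in the pockets and on the landing.

```bash
python3 - <<'E'
from h import *
d=np.load('w3.npz');P=(camera_model('wrist'),d['R'],d['o'])
r=lambda *p:ray(P,p,.043)
im=cv2.imread('pics/w3.png',0)
print(im[160,250:270],im[205,250:270])
a,b=r(259,142),r(259,229);m=(a+b)/2;n=(r(10,144)+r(20,228))/2
print(np.linalg.norm(a-b),m,np.degrees(np.arctan2((a-b)[1],(a-b)[0])),n,np.linalg.norm(m-n),np.degrees(np.arctan2((n-m)[0],(n-m)[1])))
s=sense();g0=s['tcp_pos']+.051*s['ee_rot'][:,2];print('grasp',g0,'delta cm',100*(m-g0))
u=np.array([.688,.726])
E
```

```text
[126 130 142 168 186 199 202 201 197 191 172 150 145 171 189 196 197 195
 197 197] [124 125 132 156 184 204 210 207 196 187 170 150 146 172 192 196 195 196
 197 197]
0.0901248933712636 [ 0.45332464 -0.00166406  0.043     ] -43.307520422788635 [0.62922805 0.18424233 0.043     ] 0.25593592349215943 43.416342023091985
grasp [4.57469919e-01 2.74273842e-07 1.83070012e-01] delta cm [ -0.41452758  -0.16643383 -14.00700119]
```

```bash
python3 -m inch '[{"hand":0.68,"slide":[-0.35,-0.12,-1],"yaw":0},{"hand":0.68,"slide":[-0.35,-0.12,-4],"yaw":0},{"hand":0.68,"slide":[-0.35,-0.12,-8],"yaw":0},{"hand":0.68,"slide":[-0.35,-0.12,-11],"yaw":0},{"hand":0.68,"slide":[-0.35,-0.12,-13],"yaw":0},{"hand":0.68,"slide":[-0.35,-0.12,-13.9],"yaw":0},{"hand":0.68,"slide":[-0.35,-0.12,-13.9],"yaw":0},{"hand":0.68,"slide":[-0.35,-0.12,-13.9],"yaw":0}]' && python3 -m inch '[{"hand":0.85,"slide":[0,0,0],"yaw":0},{"hand":1,"slide":[0,0,0],"yaw":0},{"hand":1,"slide":[0,0,0],"yaw":0},{"hand":1,"slide":[0,0,0],"yaw":0},{"hand":1,"slide":[0,0,0],"yaw":0}]'
```

```text
time_s: 17.15
tcp_pos: [0.4535, -0.0017, 0.0959]
ee_rot: [[0.726, -0.688, 0.002], [-0.688, -0.726, 0.0], [0.001, -0.001, -1.0]]
wrist_force: [0.1, -0.1, -0.3]
gripper_width: 0.318
time_s: 17.77
tcp_pos: [0.4542, -0.0014, 0.0958]
ee_rot: [[0.726, -0.688, 0.003], [-0.688, -0.726, 0.001], [0.002, -0.003, -1.0]]
wrist_force: [2.6, 3.0, 2.2]
gripper_width: 0.1
```

```bash
python3 -m inch '[{"hand":1,"slide":[0.03,0.03,0.18],"yaw":0},{"hand":1,"slide":[0.09,0.09,0.55],"yaw":0},{"hand":1,"slide":[0.15,0.15,0.92],"yaw":0},{"hand":1,"slide":[0.21,0.22,1.3],"yaw":0},{"hand":1,"slide":[0.28,0.3,1.66],"yaw":0},{"hand":1,"slide":[0.35,0.37,2.03],"yaw":0},{"hand":1,"slide":[0.39,0.41,2.21],"yaw":0},{"hand":1,"slide":[0.43,0.45,2.4],"yaw":0},{"hand":1,"slide":[0.5,0.53,2.67],"yaw":0},{"hand":1,"slide":[0.56,0.59,2.94],"yaw":0}]' && python3 -m inch '[{"hand":1,"slide":[0.04,0.04,0.18],"yaw":0},{"hand":1,"slide":[0.09,0.09,0.36],"yaw":0},{"hand":1,"slide":[0.13,0.14,0.53],"yaw":0},{"hand":1,"slide":[0.18,0.19,0.71],"yaw":0},{"hand":1,"slide":[0.23,0.24,0.89],"yaw":0},{"hand":1,"slide":[0.28,0.29,1.06],"yaw":0},{"hand":1,"slide":[0.33,0.34,1.24],"yaw":0},{"hand":1,"slide":[0.38,0.4,1.42],"yaw":0},{"hand":1,"slide":[0.43,0.45,1.6],"yaw":0},{"hand":1,"slide":[0.48,0.51,1.76],"yaw":0}]' && python3 -m inch '[{"hand":1,"slide":[0.11,0.12,0.35],"yaw":0},{"hand":1,"slide":[0.23,0.24,0.69],"yaw":0},{"hand":1,"slide":[0.35,0.36,1.03],"yaw":0},{"hand":1,"slide":[0.47,0.49,1.37],"yaw":0},{"hand":1,"slide":[0.59,0.63,1.7],"yaw":0},{"hand":1,"slide":[0.73,0.76,2.03],"yaw":0},{"hand":1,"slide":[0.86,0.9,2.36],"yaw":0},{"hand":1,"slide":[1,1.05,2.68],"yaw":0},{"hand":1,"slide":[1.14,1.2,3],"yaw":0},{"hand":1,"slide":[1.14,1.2,3],"yaw":0}]'
```

```text
time_s: 19.02
tcp_pos: [0.4586, 0.004, 0.1248]
ee_rot: [[0.726, -0.688, -0.0], [-0.688, -0.726, -0.0], [-0.0, 0.0, -1.0]]
wrist_force: [-1.3, -1.0, -3.0]
gripper_width: 0.1
time_s: 20.27
tcp_pos: [0.4636, 0.0092, 0.1424]
ee_rot: [[0.726, -0.688, 0.0], [-0.688, -0.726, 0.0], [0.0, -0.0, -1.0]]
wrist_force: [0.1, -1.3, -4.3]
gripper_width: 0.106
time_s: 21.52
tcp_pos: [0.4749, 0.0212, 0.1725]
ee_rot: [[0.726, -0.688, 0.0], [-0.688, -0.726, 0.0], [0.0, -0.0, -1.0]]
wrist_force: [-2.0, -2.7, -2.2]
gripper_width: 0.104
```

```bash
python3 -m inch '[{"hand":1,"slide":[0.15,0.15,0.32],"yaw":0},{"hand":1,"slide":[0.3,0.31,0.63],"yaw":0},{"hand":1,"slide":[0.45,0.47,0.94],"yaw":0},{"hand":1,"slide":[0.61,0.64,1.25],"yaw":0},{"hand":1,"slide":[0.61,0.64,1.25],"yaw":0},{"hand":1,"slide":[0.61,0.64,1.25],"yaw":0},{"hand":1,"slide":[0.61,0.64,1.25],"yaw":0},{"hand":1,"slide":[0.61,0.64,1.25],"yaw":0},{"hand":1,"slide":[0.61,0.64,1.25],"yaw":0},{"hand":1,"slide":[0.61,0.64,1.25],"yaw":0}]'
python3 - <<'E'
from h import *
b=capture('side')[160:300,150:310];a=capture('top')[120:240,160:297]
b=cv2.resize(b,(480,420),interpolation=3);a=cv2.resize(a,(480,420),interpolation=3)
cv2.imwrite('pics/up2.png',b);cv2.imwrite('pics/up2t.png',a)
E
```

```text
time_s: 22.78
tcp_pos: [0.481, 0.0275, 0.1847]
ee_rot: [[0.726, -0.688, 0.0], [-0.688, -0.726, 0.0], [0.0, -0.0, -1.0]]
wrist_force: [-1.2, -1.5, -3.4]
gripper_width: 0.102
```

View pics/up2.png

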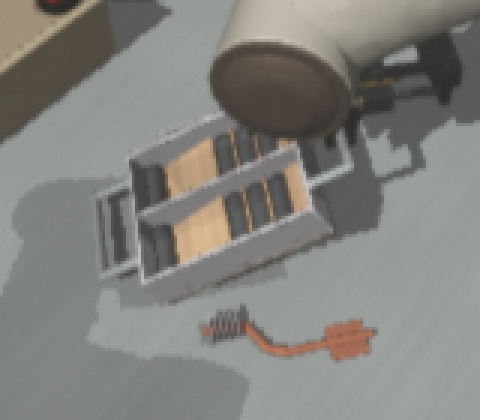

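The side view shows one cell in the channel at the wall in each lane, and three in pockets (the arm partly hides the far lane). Lowering.

```bash
python3 -m inch '[{"hand":1,"slide":[-0.16,-0.17,-0.31],"yaw":0},{"hand":1,"slide":[-0.31,-0.33,-0.62],"yaw":0},{"hand":1,"slide":[-0.46,-0.49,-0.93],"yaw":0},{"hand":1,"slide":[-0.61,-0.64,-1.25],"yaw":0},{"hand":1,"slide":[-0.75,-0.79,-1.57],"yaw":0},{"hand":1,"slide":[-0.89,-0.94,-1.89],"yaw":0},{"hand":1,"slide":[-1.02,-1.08,-2.22],"yaw":0},{"hand":1,"slide":[-1.16,-1.21,-2.55],"yaw":0},{"hand":1,"slide":[-1.28,-1.35,-2.88],"yaw":0},{"hand":1,"slide":[-1.4,-1.48,-3.22],"yaw":0}]' && python3 -m inch '[{"hand":1,"slide":[-0.12,-0.12,-0.34],"yaw":0},{"hand":1,"slide":[-0.24,-0.24,-0.68],"yaw":0},{"hand":1,"slide":[-0.35,-0.36,-1.03],"yaw":0},{"hand":1,"slide":[-0.45,-0.47,-1.37],"yaw":0},{"hand":1,"slide":[-0.56,-0.58,-1.73],"yaw":0},{"hand":1,"slide":[-0.65,-0.68,-2.08],"yaw":0},{"hand":1,"slide":[-0.75,-0.78,-2.44],"yaw":0},{"hand":1,"slide":[-0.83,-0.87,-2.79],"yaw":0},{"hand":1,"slide":[-0.92,-0.96,-3.15],"yaw":0},{"hand":1,"slide":[-1,-1.05,-3.52],"yaw":0}]' && python3 -m inch '[{"hand":1,"slide":[-0.08,-0.08,-0.36],"yaw":0},{"hand":1,"slide":[-0.15,-0.15,-0.73],"yaw":0},{"hand":1,"slide":[-0.21,-0.23,-1.1],"yaw":0},{"hand":1,"slide":[-0.26,-0.28,-1.4],"yaw":0},{"hand":1,"slide":[-0.31,-0.33,-1.66],"yaw":0},{"hand":1,"slide":[-0.34,-0.35,-1.84],"yaw":0},{"hand":1,"slide":[-0.36,-0.38,-1.99],"yaw":0},{"hand":1,"slide":[-0.38,-0.4,-2.12],"yaw":0},{"hand":1,"slide":[-0.39,-0.41,-2.24],"yaw":0},{"hand":1,"slide":[-0.39,-0.41,-2.24],"yaw":0}]'
```

```text
time_s: 24.12
tcp_pos: [0.4672, 0.0128, 0.1524]
ee_rot: [[0.726, -0.688, 0.001], [-0.688, -0.726, 0.0], [0.0, -0.001, -1.0]]
wrist_force: [1.5, 0.8, -3.3]
gripper_width: 0.1
time_s: 25.38
tcp_pos: [0.4569, 0.0021, 0.1171]
ee_rot: [[0.726, -0.688, 0.0], [-0.688, -0.726, 0.0], [0.0, -0.0, -1.0]]
wrist_force: [1.8, 1.9, -2.9]
gripper_width: 0.105
time_s: 26.62
tcp_pos: [0.4526, -0.0023, 0.097]
ee_rot: [[0.727, -0.687, -0.001], [-0.687, -0.727, -0.001], [0.0, 0.001, -1.0]]
wrist_force: [-5.0, 1.1, 18.5]
gripper_width: 0.1
```

Contact is firm (18 N), so the board is down. I'll ease off, release, rise, and check.

```bash
python3 -m inch '[{"hand":1,"slide":[0,0,0.08],"yaw":0},{"hand":1,"slide":[0,0,0.08],"yaw":0},{"hand":0.9,"slide":[0,0,0.08],"yaw":0},{"hand":0.68,"slide":[0,0,0.08],"yaw":0},{"hand":0.68,"slide":[0,0,0.08],"yaw":0},{"hand":0.68,"slide":[0,0,0.08],"yaw":0},{"hand":0.68,"slide":[0,0,1],"yaw":0},{"hand":0.68,"slide":[0,0,4],"yaw":0},{"hand":0.68,"slide":[0,0,8],"yaw":0},{"hand":0.68,"slide":[0,0,12],"yaw":0}]' && python3 -m inch '[{"hand":0.68,"slide":[-2,-3,3],"yaw":0},{"hand":0.68,"slide":[-4,-7,5],"yaw":0},{"hand":0.68,"slide":[-4,-12,5],"yaw":0},{"hand":0.68,"slide":[-4,-17,5],"yaw":0},{"hand":0.68,"slide":[-4,-20,5],"yaw":0},{"hand":0.68,"slide":[-4,-20,5],"yaw":0},{"hand":0.68,"slide":[-4,-20,5],"yaw":0}]'
python3 - <<'E'
from h import *
b=capture('side')[160:300,150:310];t=capture('top');cv2.imwrite('pics/topend.png',t)
b=cv2.resize(b,(480,420),interpolation=3);a=cv2.resize(t[130:240,165:285],(458,420),interpolation=3)
cv2.imwrite('pics/end.png',cv2.resize(np.hstack([b,a]),None,fx=.85,fy=.85,interpolation=cv2.INTER_AREA))
t0=cv2.imread('pics/top0.png')
hsv=lambda i:cv2.cvtColor(i,cv2.COLOR_BGR2HSV)
def cen(i,lo,hi,r):
    m=cv2.inRange(hsv(i),lo,hi);M=np.zeros_like(m);M[r[0]:r[1],r[2]:r[3]]=m[r[0]:r[1],r[2]:r[3]];mm=cv2.moments(M,True);return round(mm['m10']/mm['m00'],1),round(mm['m01']/mm['m00'],1),mm['m00']
for nm,lo,hi,r in(('router',(100,150,50),(130,255,255),(190,260,395,470)),('ctrl',(5,150,100),(20,255,255),(170,235,75,145)),('pipe',(0,120,60),(15,255,255),(190,245,180,222)),('shell',(0,0,0),(180,255,30),(155,240,355,390))):
    print(nm,cen(t0,lo,hi,r),cen(t,lo,hi,r))
E
```

```text
time_s: 27.88
tcp_pos: [0.4527, -0.0021, 0.2165]
ee_rot: [[0.726, -0.688, -0.001], [-0.688, -0.726, -0.0], [-0.0, 0.001, -1.0]]
wrist_force: [0.4, 0.5, -0.9]
gripper_width: 0.317
time_s: 28.75
tcp_pos: [0.4126, -0.2017, 0.265]
ee_rot: [[0.725, -0.688, -0.0], [-0.688, -0.725, 0.0], [-0.0, 0.0, -1.0]]
wrist_force: [0.9, 0.3, -0.5]
gripper_width: 0.322
router (433.7, 224.4, 1835.0) (434.1, 224.1, 1742.0)
ctrl (107.1, 202.2, 526.0) (106.5, 201.8, 514.0)
pipe (202.7, 228.1, 149.0) (202.9, 228.4, 148.0)
shell (371.6, 196.1, 788.0) (371.6, 197.0, 761.0)
```

View pics/end.png

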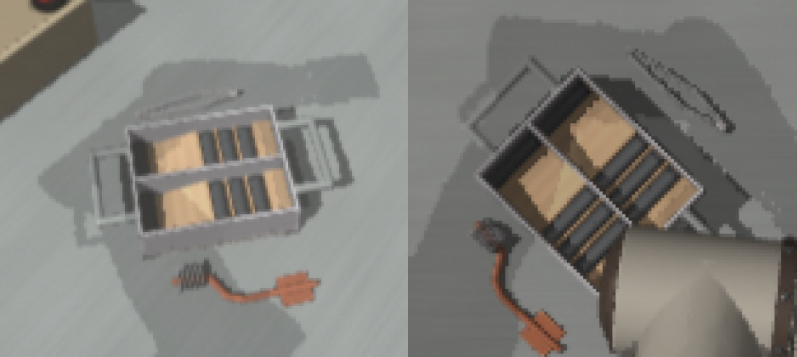

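The final picture shows the board flat and free, with three pocket cells in each lane. A dark cell lies against the channel wall in each lane (top view, about (505,150) and (560,95)), and the bystanders haven't moved. Handing in.

```bash
python3 -c "
from station import *
print(finish_job())"
```

```text
the job is handed in; nothing more can be done
None
```

I raised the channel end to 28°, checked in a picture that the channel was empty and all six pockets full, then lowered the board flat and let go. I then raised the landing end to 26°, which rolled one surplus cell per lane back into the channel, and lowered the board again. I handed the job in at about 28.9 s of the 64 s allowed; no verdict was reported.

**Last checks:**
- **Board and cells:** the last pictures show the board flat and free, with three cells in the pockets of each lane and one at the channel wall in each lane. In the final pictures the channel cells are dark against shadow, so that part rests mainly on the clearer picture taken with the board raised. The same goes for the landing end of one lane, which the arm partly hid in the last top view.
- **Other things on the cart:** the router, controller, heat pipe and pack shell moved less than about 1 pixel in the top view. I checked the tweezers only by eye, and they look unmoved.
- **Touchdown:** the last one pressed up to 18.5 N at the wrist, with the hand about 1 mm higher than when it took hold. The bar had probably slipped slightly in the fingers, so I eased off before letting go.

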